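# Sort a mirror-image pair of frame brackets into their click-in trays

### The arm

A 7-joint arm with a two-finger parallel gripper is mounted at the origin on a cart in front of the work surface, level with it; the furniture and walls round the work are solid. World frame = base frame: x ahead of the robot, y to its left, z up, the work surface at z = 0. Lengths are in m, angles in rad, forces in N, time in s.
With the tool pointing down it reaches from about 0.375 to 0.925 m from the base axis. Payload 3.1 kg.
Tool frame: the origin (TCP) lies midway between the tips of the shut fingers; the grasp point (between the pads) lies 19 mm behind it; z points along the fingers, y is the line along which they close (so a half turn about z gives the same grasp; the last joint's range is limited). The gripper opens to 85 mm and grips with 20 to 120 N. Pads are 22 mm wide; open, the fingers measure 114 mm over their backs; the gripper's body (76 mm by 85 mm) begins 54 mm behind the grasp point. The pads swing forward as they close: fully open they stand 13 mm farther back than shut.
Start: joints at [-0.098, 0.383, 0.044, 1.598, -0.018, 1.161, -0.05], TCP at [0.65, 0, 0.231] pointing down, gripper open.
Joint ranges: [-2.61, 2.61], [-0.41, 2.15], [-1.48, 1.57], [0, 2.5], [-1.57, 4.71], [0.05, 1.97], [-2.85, 2.85]. Speed limits (rad/s): [2.79, 2.79, 3.14, 3.14, 3.14, 3.14, 3.14].

### API

Orientations are given as a unit quaternion [w, x, y, z].
In Python, from bench import ctrl gives the robot as it stands.
- The arm moves only by the tool arm_command, never from a script. Its argument "series" is a list that holds one entry, the list of rows, each a list of 7 numbers: the shift along the world's x, y, z in m, then the turn, a rotation vector about the world's x, y, z in rad, then the finger opening in m, from 0 to 0.0854. In form: [[[dx, dy, dz, rx, ry, rz, jaw], ...]]. A call has 1 to 8 rows; each row is the pose to reach, as a shift and turn from the pose commanded when the call began; what a row does not reach only later rows make up. A row lasts 1/10 s, in which the tool goes at most 50 mm and 8.59 degrees, less where a joint would pass 70% of its speed; a pose out of reach is approached as far as the arm can. A call with a gripper value outside its range is refused whole. The fingers move at their own pace and stop on an object; "squeeze" is the grip in N (left out, the last holds). Time passes only in rows, so rows that repeat a pose let the fingers close. It gives the time, the measured TCP pose, the force, the opening and the grip force at its end, in the units of the state.
- ctrl.read_state(): the state, without advancing time (a new reading comes with each control period).
- ctrl.read_camera(name): name is "scene" or "side" or "wrist"; returns the picture (420x560x3 uint8, red, green, blue); there is no depth.
- ctrl.camera_model(name): a dict with "fx", "fy", "cx", "cy" (pixels), "pose" (4x4, takes a point from camera to world coordinates). Camera axes: x right, y down, z forward; pixel columns grow to the right and rows downward; lengths in m; the calibration is good to about 2 mm. A picture is of the moment at which its call begins: read the wrist's pose just before it. camera_model takes no time and is no camera call; for the wrist camera it gives the pose at the moment of the call.
- ctrl.finish_job(): hands the job in; it is judged then, once.
Trained networks look in the newest picture that a camera, given by its name, has taken for a name from the list of things; names that differ only in an ending like _2 or _b are one class to them, and where a whole thing is asked for, a point or a joint stands for the part that bears it (a point fixed in the world has none). Each returns a list of dicts, best first, with "score" (0 to 1); they miss things now and then, are a little off and sometimes report something else, mostly with a low value. They report only what shows in the picture. A call takes as long as a camera call.
- ctrl.trace(thing, camera): "pixels" (420x560 bool, what is visible of it).
- ctrl.tip_of(thing, camera): "at" ([x, y, z] in m, in world coordinates, good to about 4 mm: a listed point, or the origin of a listed thing).
The state is a dict: "clock": time; "qpos": joint angles; "joint_vel": joint speeds; "joint_torque": joint torques, N m; "position": TCP position; "tool_rot": TCP orientation; "ft_force": force on the tool from outside, world axes, zero at the start; "ft_torque": the same for the moment, N m; "opening": finger opening in m; "grip_force": force on a finger pad.
Only numpy, scipy, OpenCV 4.12 (cv2) and the standard library are available. Lean on these libraries where they do the work, as an engineer would, in place of code of your own. Each camera call takes 0.05 s, during which the arm holds its last target. There are 200 camera calls.

### The job

The two aluminium frame brackets on the sloping rack are a mirror-image pair: put the left-hand one (wing on its left when its toe points away from you) into the blue tray and the right-hand one into the yellow tray. Lay each flat on its tray's floor, rib up and toe towards the roller, then slide it gently, without ramming, under the sprung roller until it clicks home against the stop, wherever that stop is set. Let go of both and leave the other things on the table where they stand.

Things in the scene. Friction and masses are not known exactly. Their poses are not given: they have to be found in the camera images.
- left_bracket: left-hand bracket, bare aluminium, 85 x 50 x 48 mm, 140 g. Origin under its bar, x to the toe, z up from the flat sole. Bar: x -40 to 45, 24 wide (y -12 to 12), 11 high (mm). At the heel (x -40 to -18) a 6 mm thick wing with two dark screw heads sticks out to the left (+y), to 38 mm from the centre line: seen with the toe pointing away, rib up, this makes it the left-hand part
- right_bracket: right-hand bracket, bare aluminium, 85 x 50 x 48 mm, 140 g. Origin under its bar, x to the toe, z up from the flat sole. Bar: x -40 to 45, 24 wide (y -12 to 12), 11 high (mm). At the heel (x -40 to -18) a 6 mm thick wing with two dark screw heads sticks out to the right (-y), to 38 mm from the centre line: seen with the toe pointing away, rib up, this makes it the right-hand part
- left_tray: blue tray, for the left-hand bracket: 185 x 96 mm, fixed. Origin at the centre of its underside, x along it towards its stop, z up. Floor 6 mm above the underside; lips 12 mm high, 3 mm thick, at both sides and the far end; near end open
- right_tray: yellow tray, for the right-hand bracket: 185 x 96 mm, fixed. Origin at the centre of its underside, x along it towards its stop, z up. Floor 6 mm above the underside; lips 12 mm high, 3 mm thick, at both sides and the far end; near end open
- left_roller (a joint): lift (m) of the sprung roller in the left tray. 0: down, 4.5 mm over the floor; about 0.0065: on the ridge of a bracket's toe; about 0.003: dropped into its notch, as it is once the toe is against the stop. It presses down with 1.5 N at rest, 2.5 N on the ridge; sliding a bracket under it takes some 2 to 6 N
- right_roller (a joint): lift (m) of the sprung roller in the right tray. 0: down, 4.5 mm over the floor; about 0.0065: on the ridge of a bracket's toe; about 0.003: dropped into its notch, as it is once the toe is against the stop. It presses down with 1.5 N at rest, 2.5 N on the ridge; sliding a bracket under it takes some 2 to 6 N
- rack: fixed rack with a pale wooden board, 110 x 200 mm, about 80 mm high at the back, whose board slopes up away from the robot at 25 degrees; the two brackets lie on it side by side in either order, rib up, toe up the slope, heel against the 10 mm ledge at its lower edge. Origin: centre of its underside; x: the way the slope rises, z up
- left_rib (a point): point in the middle of the bracket's upright rib, 37 mm above the sole and 18 mm behind its origin: the place to grip. Rib: 10 mm thick across the bar (y -5 to 5), 28 mm long along it, top 48 mm above the sole; axes as the bracket's
- left_toe (a point): foot of the toe's end, 45 mm ahead of the bracket's origin, level with the sole. The last 12 mm of the toe slope from 11 mm down to 3.5 mm high; behind the ridge so formed, 19 to 33 mm behind this point, the bar's top has a notch with floor 7.5 mm above the sole, for the roller
- left_floor (a point): centre of the tray's floor, axes as the tray's. Beyond it a dark block: stop face (22 mm high) clamped anywhere at x = 60 to 80 mm: find it by touch or sight. 25.5 mm before the face, so at x = 34 to 55 mm, a white roller (10 mm diameter) lies across under a bridge, 43 mm high, its posts 39 mm apart inside
- right_rib (a point): point in the middle of the bracket's upright rib, 37 mm above the sole and 18 mm behind its origin: the place to grip. Rib: 10 mm thick across the bar (y -5 to 5), 28 mm long along it, top 48 mm above the sole; axes as the bracket's
- right_toe (a point): foot of the toe's end, 45 mm ahead of the bracket's origin, level with the sole. The last 12 mm of the toe slope from 11 mm down to 3.5 mm high; behind the ridge so formed, 19 to 33 mm behind this point, the bar's top has a notch with floor 7.5 mm above the sole, for the roller
- right_floor (a point): centre of the tray's floor, axes as the tray's. Beyond it a dark block: stop face (22 mm high) clamped anywhere at x = 60 to 80 mm: find it by touch or sight. 25.5 mm before the face, so at x = 34 to 55 mm, a white roller (10 mm diameter) lies across under a bridge, 43 mm high, its posts 39 mm apart inside
- pill_pot: small white pill pot, 38 mm wide, 58 mm high; bystander; origin at the centre of its underside, z up
- tape: roll of white paper tape standing on its face, 62 mm wide, 48 mm high; bystander; origin at the centre of its underside, z up

How it is judged:
By the outcome, as a careful person would: the job done as asked, in the order asked, and still so for the second after the job is handed in, with the robot touching nothing.
It also fails if it takes over 64 s, if anything falls off the work surface, if the arm or the gripper's body presses on something with over 40 N, if the wrist force passes 120 N, or if a joint passes its speed limit or range.

## Working session

There is one attempt and no reset: what is moved stays moved. The work goes in short steps, Python scripts to look and compute and a tool call to move; the robot and the scene stay as the last step left them, time stands still between calls to the robot, and variables do not carry over. Pictures are saved under pics/ and viewed, at most 10 in all, crops included, and the job is handed in when it is done.

Besides the shell and the picture viewer there is one more tool, called as name(argument=value, ...) on one line, values as JSON. arm_command: Moves the arm, as the interface text tells. Its arguments: {"type":"object","properties":{"series":{"type":"array","items":{"type":"array","items":{"type":"array","items":{"type":"number"}}}},"squeeze":{"type":"number"}},"required":["series"]}

```bash
mkdir -p pics
cat > h.py <<'E'
from bench import ctrl
import numpy as np, cv2
def save(c,n):
    im=ctrl.read_camera(c); cv2.imwrite(f'pics/{n}.png',im[:,:,::-1]); return im
def tips(c,names):
    for n in names:
        try:
            r=ctrl.tip_of(n,c)
            print(c,n,[(np.round(d['at'],4).tolist(),round(d['score'],2)) for d in r[:3]])
        except Exception as e: print(n,e)
def ray(c,u,v,z):
    m=ctrl.camera_model(c);P=np.array(m['pose'])
    d=P[:3,:3]@[(u-m['cx'])/m['fx'],(v-m['cy'])/m['fy'],1];o=P[:3,3]
    return o+d*(z-o[2])/d[2]
def proj(c,p):
    m=ctrl.camera_model(c);P=np.array(m['pose']);q=P[:3,:3].T@(np.array(p)-P[:3,3])
    return [m['fx']*q[0]/q[2]+m['cx'],m['fy']*q[1]/q[2]+m['cy']]
E
python3 - <<'E'
from h import *
a=save('scene','s1');b=save('side','d1')
N=['left_rib','right_rib','left_toe','right_toe','left_floor','right_floor','rack','left_bracket','right_bracket','left_tray','right_tray','pill_pot','tape']
tips('scene',N); tips('side',N[:6])
print(ctrl.read_state())
for c in('scene','side'):print(np.round(ctrl.camera_model(c)['pose'],3))
E
```

```text
scene left_rib [([0.5564, 0.3652, 0.0646], 0.67), ([0.6108, -0.0747, 0.0045], 0.62)]
scene right_rib [([0.5673, 0.272, 0.0659], 0.78)]
scene left_toe [([0.6343, 0.3708, 0.0608], 0.97), ([0.5909, 0.1318, 0.0067], 0.51)]
scene right_toe [([0.6393, 0.2741, 0.0616], 0.63), ([0.7185, 0.3375, -0.0012], 0.38)]
scene left_floor [([0.6131, -0.078, 0.0052], 0.83), ([0.598, 0.2737, 0.0417], 0.71)]
scene right_floor [([0.5928, 0.1253, 0.0065], 0.95)]
scene rack [([0.6054, 0.3238, 0.0], 0.79)]
scene left_bracket [([0.5903, 0.3722, 0.0426], 0.9)]
scene right_bracket [([0.5977, 0.2761, 0.0394], 0.63), ([0.5593, 0.3658, 0.067], 0.56)]
scene left_tray [([0.6102, -0.0751, 0.0028], 0.66), ([0.591, 0.37, 0.0423], 0.24)]
scene right_tray [([0.5953, 0.1336, 0.0015], 0.84)]
scene pill_pot [([0.7493, 0.0274, 0.0004], 0.81)]
scene tape [([0.7155, 0.339, 0.0024], 0.57), ([0.6363, 0.2773, 0.0615], 0.53)]
side left_rib [([0.5589, 0.3664, 0.0683], 0.58)]
side right_rib [([0.566, 0.272, 0.068], 0.77)]
side left_toe [([0.6313, 0.3677, 0.0623], 0.69), ([0.5956, 0.1339, 0.0052], 0.22)]
side right_toe [([0.6364, 0.28
[... 436 characters left out ...]
2245882e-05, -4.33453095e+01,  1.02281582e+00, -2.49923819e+01,
        1.04264825e-02,  1.69977433e-03, -3.90312721e-06]), 'position': array([6.50000257e-01, 3.94210468e-05, 2.31270920e-01]), 'tool_rot': array([-1.34906808e-05,  7.07075924e-01,  7.07137637e-01, -6.00105763e-06]), 'ft_force': array([-0.07831934, -0.71741763, -0.02951189]), 'ft_torque': array([0.00490686, 0.02319953, 0.00147819]), 'grip_force': 0.0, 'opening': 0.08538470329187561}
[[-0.871 -0.299  0.389  0.279]
 [-0.491  0.548 -0.678  0.742]
 [-0.01  -0.781 -0.624  0.623]
 [ 0.     0.     0.     1.   ]]
[[ 0.988 -0.069  0.135  0.457]
 [-0.152 -0.492  0.857 -0.895]
 [ 0.007 -0.868 -0.496  0.685]
 [ 0.     0.     0.     1.   ]]
```

View pics/s1.png

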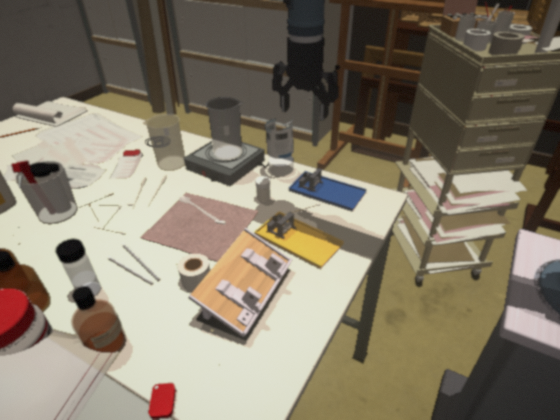

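View pics/d1.png

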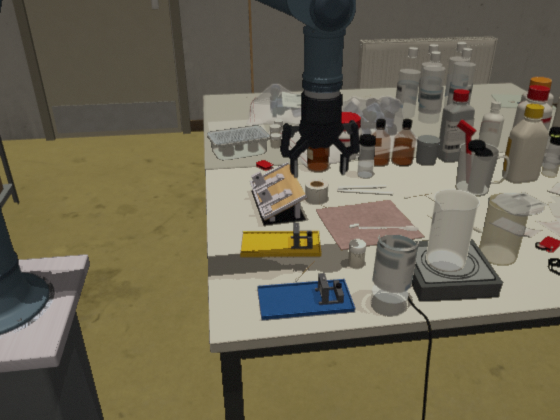

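The scene view shows the rack at about (243,283) with two brackets, the yellow tray at (298,240), the blue tray at (328,188), the tape at (193,270) and the pill pot at (263,188). The side view agrees. Next is a closer look with the wrist camera.

arm_command(series=[[[-0.04,0.01,0.03,0,0,0,0.085],[-0.07,0.02,0.07,0,0,0,0.085],[-0.1,0.03,0.11,0,0,0,0.085],[-0.1,0.03,0.14,0,0,0,0.085],[-0.1,0.03,0.14,0,0,0,0.085]]])

```text
clock: 1.55
position: [0.5522, 0.031, 0.3783]
tool_rot: [0.004, 0.707, 0.708, 0.005]
ft_force: [0.0, 0.3, 1.1]
opening: 0.085
grip_force: 0.0
```

Run:
```python
from h import *
m=ctrl.camera_model('wrist');print(np.round(m['pose'],4),m['fx'],m['fy'],m['cx'],m['cy'])
save('wrist','w1')
tips('wrist',['left_floor','right_floor'])
for n in('left_floor','right_floor'):
    for p in([0.6,.13,.01],[.613,-.077,.01]):print(proj('wrist',p))
```

```text
[[ 0.9999 -0.002   0.0125  0.5491]
 [ 0.0021 -0.9464 -0.323   0.1145]
 [ 0.0125  0.323  -0.9463  0.5206]
 [ 0.      0.      0.      1.    ]] 353.1731508806504 353.1731508806504 271.76647452573883 216.9339099540546
wrist left_floor [([0.6104, -0.0792, 0.0073], 0.61)]
wrist right_floor [([0.5898, 0.1303, 0.0023], 0.58)]
[np.float64(310.43875405011113), np.float64(82.63900496030976)]
[np.float64(314.0601870746751), np.float64(228.06045344339012)]
[np.float64(310.43875405011113), np.float64(82.63900496030976)]
[np.float64(314.0601870746751), np.float64(228.06045344339012)]
```

View pics/w1.png

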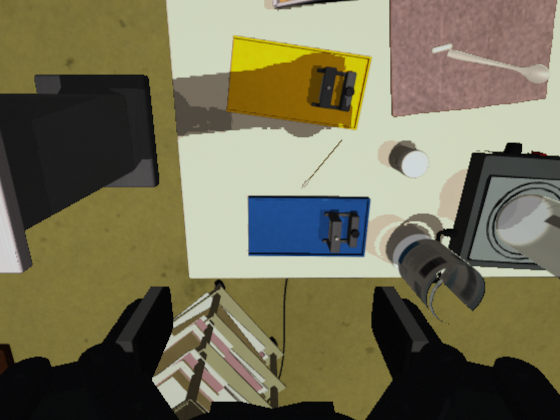

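The wrist view shows the yellow tray at (299,83), yawed about -8°, with its bridge at (337,90). The blue tray is at (309,226), nearly square, with its bridge at (343,230). Both stops face +x. I'll fit the trays by colour, then look at the rack.

```bash
cat >> h.py <<'E'
def tray(im,hue,c='wrist'):
    hsv=cv2.cvtColor(im,cv2.COLOR_RGB2HSV)
    m=cv2.inRange(hsv,(hue[0],140,50),(hue[1],255,255))
    m=cv2.morphologyEx(m,cv2.MORPH_CLOSE,np.ones((9,9)))
    cs=max(cv2.findContours(m,0,1)[0],key=cv2.contourArea)
    pts=np.array([ray(c,u,v,0.012)[:2] for u,v in cs[:,0]],np.float32)
    return cv2.minAreaRect(pts*1000),cv2.contourArea(cs)
E
python3 - <<'E'
from h import *
im=cv2.imread('pics/w1.png')[:,:,::-1].copy()
print(tray(im,(20,32)),tray(im,(100,125)))
E
```

```text
(((581.87939453125, 127.90451049804688), (93.94802856445312, 180.34487915039062), 82.00316619873047), 9979.0) (((602.9559936523438, -74.99564361572266), (93.72750091552734, 178.4371337890625), 89.35090637207031), 6661.5)
```

arm_command(series=[[[-0.02,0.04,0.0,0,0,0.14,0.085],[-0.05,0.09,0.0,0,0,0.28,0.085],[-0.08,0.14,0.0,0,0,0.42,0.085],[-0.1,0.18,0.0,0,0,0.56,0.085],[-0.12,0.22,0.0,0,0,0.7,0.085],[-0.12,0.25,0.0,0,0,0.84,0.085],[-0.12,0.28,0.0,0,0,0.98,0.085],[-0.12,0.28,0.0,0,0,1.12,0.085]]])

```text
clock: 2.5
position: [0.4271, 0.315, 0.3685]
tool_rot: [-0.002, 0.216, 0.976, -0.0]
ft_force: [0.2, -0.2, 0.3]
opening: 0.0852
grip_force: 0.0
```

arm_command(series=[[[0.01,0,0.0,0,0,0.14,0.085],[0.02,0.0,-0.02,0,0,0.28,0.085],[0.04,0.0,-0.03,0,0,0.42,0.085],[0.04,0.0,-0.03,0,0,0.45,0.085],[0.04,0.0,-0.03,0,0,0.45,0.085]]])

```text
clock: 3.0
position: [0.4695, 0.3092, 0.3391]
tool_rot: [-0.002, 0.002, 1.0, -0.001]
ft_force: [0.1, -0.3, 0.7]
opening: 0.0852
grip_force: 0.0
```

Run:
```python
from h import *
s=ctrl.read_state();print(s['clock'],s['position'],s['tool_rot'],s['qpos'])
print(np.round(ctrl.camera_model('wrist')['pose'],3))
save('wrist','w2')
tips('wrist',['left_rib','right_rib','left_toe','right_toe','left_bracket','right_bracket'])
```

```text
3.0 [0.46948588 0.30921436 0.33907218] [-0.00215688  0.00165561  0.9999958  -0.0010082 ] [-0.40003864  0.15987077 -0.28622945  1.66091062  0.04507407  1.33206683
  0.87380399]
[[ 0.003  0.947  0.321  0.385]
 [ 1.    -0.002 -0.003  0.31 ]
 [-0.002  0.321 -0.947  0.482]
 [ 0.     0.     0.     1.   ]]
wrist left_rib [([0.7478, 0.0315, 0.0019], 0.73), ([0.5606, 0.3657, 0.0681], 0.57)]
wrist right_rib [([0.57, 0.2728, 0.0693], 0.65), ([0.6024, 0.3211, 0.0012], 0.42)]
wrist left_toe [([0.6327, 0.3689, 0.0656], 0.78), ([0.5608, 0.3637, 0.0673], 0.58)]
wrist right_toe [([0.6376, 0.2824, 0.0645], 0.71)]
wrist left_bracket [([0.5967, 0.3679, 0.0409], 0.91), ([0.6374, 0.2821, 0.0621], 0.67)]
wrist right_bracket [([0.5997, 0.2744, 0.042], 0.74)]
```

View pics/w2.png

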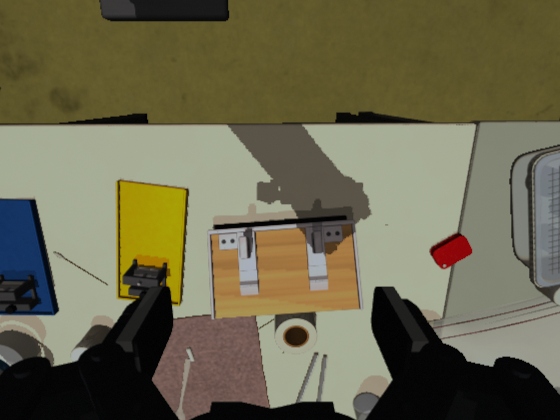

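In the wrist view the right-hand bracket (rib at (318,240)) has its wing towards +y with the toe at +x, so it is the left-hand part. The other one (rib at (245,243)) is the right-hand part. The networks agree. I'll approach the left-hand one first.

arm_command(series=[[[0.01,0.015,-0.04,0.004,-0.13,0.018,0.06],[0.025,0.035,-0.08,0.008,-0.27,0.037,0.06],[0.04,0.05,-0.12,0.012,-0.4,0.055,0.06],[0.046,0.054,-0.16,0.013,-0.435,0.059,0.06],[0.046,0.054,-0.18,0.013,-0.435,0.059,0.06],[0.046,0.054,-0.18,0.013,-0.435,0.059,0.06]]])

```text
clock: 3.95
position: [0.513, 0.3621, 0.1568]
tool_rot: [0.213, -0.03, 0.977, 0.004]
ft_force: [-0.9, -0.1, 1.0]
opening: 0.06
grip_force: 0.0
```

Run:
```python
from h import *
from scipy.spatial.transform import Rotation as R
s=ctrl.read_state();q=s['tool_rot'];print(s['clock'],s['position'],R.from_quat(np.r_[q[1:],q[0]]).as_matrix().round(3))
save('wrist','w3')
tips('wrist',['left_rib','right_rib','left_toe','right_toe','left_bracket','right_bracket'])
p=s['position'];z=R.from_quat(np.r_[q[1:],q[0]]).as_matrix()[:,2]
print('axis pts',[proj('wrist',p+z*d) for d in(.06,.101,.13)])
```

```text
3.95 [0.51300882 0.36209741 0.15679562] [[-0.908 -0.06   0.415]
 [-0.057  0.998  0.02 ]
 [-0.416 -0.005 -0.91 ]]
wrist left_rib [([0.5624, 0.3618, 0.068], 0.86)]
wrist right_rib [([0.5927, 0.1259, 0.0021], 0.43)]
wrist left_toe [([0.6316, 0.3704, 0.065], 0.92)]
wrist right_toe [([0.6373, 0.2838, 0.0623], 0.61)]
wrist left_bracket [([0.5903, 0.3677, 0.0425], 0.89)]
wrist right_bracket [([0.6006, 0.2765, 0.0411], 0.62), ([0.6328, 0.3695, 0.0629], 0.39)]
axis pts [[np.float64(266.77928204793506), np.float64(226.48574974478365)], [np.float64(267.1340597995023), np.float64(206.43881966525117)], [np.float64(267.32728476476996), np.float64(195.52052687144015)]]
```

View pics/w3.png

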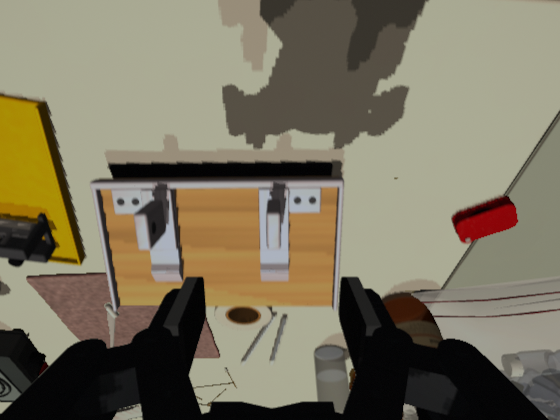

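The view shows the left bracket with its rib top at about (273,230) and toe at (274,270), square to the rack edge at row 183. I'll compute the rib position from that.

```bash
python3 - <<'E'
from h import *
a=np.radians(25);yw=.058
n=np.array([-np.sin(a)*np.cos(yw),-np.sin(a)*np.sin(yw),np.cos(a)])
im=cv2.imread('pics/w3.png')
for r in ([.5587,.3658,.067],[.5624,.3665,.068]):
    print(proj('wrist',np.array(r)+.011*n))
# intersect ray with plane of rib tops from mean rib estimate
m=ctrl.camera_model('wrist');P=np.array(m['pose'])
p0=np.array([.560,.366,.0677])+.011*n
for u,v in((273.5,230),(273.5,212),(273.5,248)):
    d=P[:3,:3]@[(u-m['cx'])/m['fx'],(v-m['cy'])/m['fy'],1];o=P[:3,3]
    print(o+d*((p0-o)@n)/(d@n)-.011*n)
E
python3 -c "
import cv2;im=cv2.imread('pics/w3.png')[170:300,90:350];cv2.imwrite('pics/c3.png',cv2.resize(im,None,fx=3,fy=3,interpolation=2))"
```

```text
[np.float64(269.03761855757085), np.float64(217.0627457222713)]
[np.float64(269.7336041209386), np.float64(221.79247868239824)]
[0.56734912 0.36948516 0.07121539]
[0.55504297 0.36874983 0.06546671]
[0.58010214 0.37024719 0.07717282]
```

View pics/c3.png

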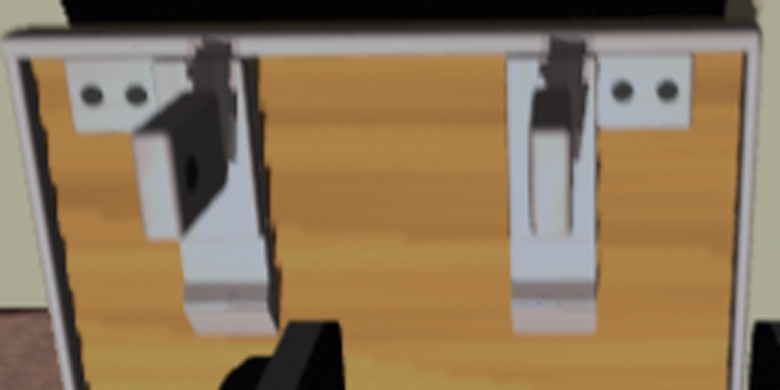

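arm_command(series=[[[0.017,0.007,-0.03,0,0,0,0.06],[0.034,0.007,-0.06,0,0,0,0.06],[0.048,0.007,-0.085,0,0,0,0.06],[0.059,0.007,-0.104,0,0,0,0.06],[0.059,0.007,-0.104,0,0,0,0.06]]])

```text
clock: 4.8
position: [0.5757, 0.3685, 0.055]
tool_rot: [0.215, -0.028, 0.976, 0.005]
ft_force: [-0.2, -0.9, 0.5]
opening: 0.06
grip_force: 0.0
```

```bash
python3 - <<'E'
from h import *
s=ctrl.read_state();print(s['position'],s['ft_force'])
save('wrist','w4')
E
python3 -c "
import cv2;im=cv2.imread('pics/w4.png');cv2.imwrite('pics/w4s.png',im)"
```

```text
[0.57566642 0.36854525 0.05496877] [-0.20672524 -0.85085139  0.48913895]
```

View pics/w4s.png

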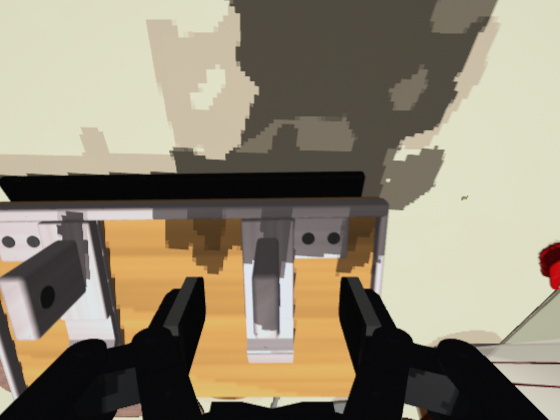

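The rib top runs from (266,272) to (266,332). I'll compare that with where the tool predicts it.

Run:
```python
from h import *
from scipy.spatial.transform import Rotation as R
s=ctrl.read_state();q=s['tool_rot'];M=R.from_quat(np.r_[q[1:],q[0]]).as_matrix();p=s['position']
for dz in(-.030,-.024):
  for dx in(-.014,0,.014): print(dz,dx,np.round(proj('wrist',p+M@[dx,0,dz]),1))
```

```text
-0.03 -0.014 [271.3 362.1]
-0.03 0 [271.3 332.2]
-0.03 0.014 [271.3 300.2]
-0.024 -0.014 [271.3 351.7]
-0.024 0 [271.3 322.6]
-0.024 0.014 [271.3 291.6]
```

Run:
```python
from h import *
from scipy.spatial.transform import Rotation as R
m=ctrl.camera_model('wrist');P=np.array(m['pose'])
s=ctrl.read_state();q=s['tool_rot'];M=R.from_quat(np.r_[q[1:],q[0]]).as_matrix();p=s['position']
sh=p-np.array([.51300882,.36209741,.15679562])
q3=[.213,-.03,.977,.004];M3=R.from_quat(np.r_[q3[1:],q3[0]]).as_matrix()
P3=P.copy();P3[:3,:3]=M3@M.T@P[:3,:3];P3[:3,3]=M3@M.T@(P[:3,3]-p)+p-sh
def r(P,u,v):return P[:3,3],P[:3,:3]@[(u-m['cx'])/m['fx'],(v-m['cy'])/m['fy'],1]
for a,b in(((273.7,212.7),(266,272)),((273.7,248.7),(266,332)),((274,280.7),(270,361))):
    o1,d1=r(P3,*a);o2,d2=r(P,*b)
    t=np.linalg.lstsq(np.c_[d1,-d2],o2-o1,rcond=None)[0]
    x1=o1+d1*t[0];x2=o2+d2*t[1];x=(x1+x2)/2
    print(x,np.linalg.norm(x1-x2),'tool frame',M.T@(x-p))
g=cv2.cvtColor(cv2.imread('pics/w4.png'),cv2.COLOR_BGR2GRAY)
print(g[225:365:3,262])
print(g[225:365:3,270]);print(g[300,235:305:2])
```

```text
[0.54581505 0.36573082 0.06842952] 0.0010294654439085133 tool frame [ 0.02203845 -0.00252534 -0.02323565]
[0.5724433  0.36729233 0.07862987] 0.0006686822046367044 tool frame [-0.0064516  -0.00250783 -0.02126932]
[0.63051634 0.37168412 0.06473342] 0.0014047338053772907 tool frame [-0.05343372 -0.00144637  0.01583096]
[ 78  78  83 117 101  60  59  60  61  60  60  60  59  59  59  59  62  79
 105 117 117 116 116 118 119 122 125 127 125 126 127 127 126 125 144 216
 228 227 179 169 171 165 217 193 213 209 183]
[ 81  80  80  80  73  58  60  59  60  59  59  59  59  59  59  58  62  80
 106 114 114 117 118 120 121 124 122 121 120 119 119 116 115 115 117 170
 225 220 178 169 171 165 215 197 214 209 184]
[170 171 170 172 172 201 228 229 228 108 101 117 120 122 123 123 125 124
 122 120 104  88  75 224 228 228 228 228 226 149 154 173 174 175 174]
```

arm_command(series=[[[-0.0046,-0.003,-0.0087,0,0,0,0.06],[-0.0046,-0.003,-0.0087,0,0,0,0.06],[-0.0046,-0.003,-0.0087,0,0,0,0.0],[-0.0046,-0.003,-0.0087,0,0,0,0.0],[-0.0046,-0.003,-0.0087,0,0,0,0.0],[-0.0046,-0.003,-0.0087,0,0,0,0.0],[-0.0046,-0.003,-0.0087,0,0,0,0.0]]], squeeze=50)

```text
clock: 5.55
position: [0.5706, 0.3684, 0.0494]
tool_rot: [0.216, -0.029, 0.976, 0.007]
ft_force: [-2.2, -1.6, 4.5]
opening: 0.0093
grip_force: 49.2
```

arm_command(series=[[[-0.01,0,0.022,0,0,0,0.0],[-0.02,0,0.05,0,0,0,0.0],[-0.025,0,0.085,0,0,0,0.0],[-0.025,-0.03,0.12,0,0.05,0,0.0],[-0.02,-0.075,0.13,-0.003,0.12,-0.02,0.0],[-0.015,-0.12,0.13,-0.005,0.2,-0.03,0.0],[-0.01,-0.165,0.13,-0.007,0.28,-0.045,0.0],[-0.01,-0.21,0.13,-0.008,0.36,-0.055,0.0]]])

```text
clock: 6.35
position: [0.5608, 0.156, 0.1791]
tool_rot: [0.037, -0.001, 0.999, 0.002]
ft_force: [1.2, -0.4, -1.3]
opening: 0.0091
grip_force: 49.6
```

arm_command(series=[[[0.0,-0.045,0,-0.002,0.0765,-0.013,0.0],[0.0,-0.09,0,-0.002,0.0765,-0.013,0.0],[0.0,-0.135,-0.0,-0.002,0.0765,-0.013,0.0],[0.005,-0.18,-0.02,-0.002,0.0765,-0.013,0.0],[0.005,-0.22,-0.04,-0.002,0.0765,-0.013,0.0],[0.005,-0.2345,-0.06,-0.002,0.0765,-0.013,0.0],[0.005,-0.2345,-0.07,-0.002,0.0765,-0.013,0.0],[0.005,-0.2345,-0.07,-0.002,0.0765,-0.013,0.0]]])

```text
clock: 7.15
position: [0.5635, -0.0754, 0.1064]
tool_rot: [-0.003, 0.005, 1.0, 0.001]
ft_force: [-0.2, 0.7, -0.6]
opening: 0.0094
grip_force: 49.6
```

Run:
```python
from h import *
from scipy.spatial.transform import Rotation as R
s=ctrl.read_state();q=s['tool_rot'];M=R.from_quat(np.r_[q[1:],q[0]]).as_matrix();p=s['position']
print(s['clock'],p,M.round(4),s['ft_force'],s['opening'],s['grip_force'])
save('wrist','w5');save('side','d5')
tips('wrist',['left_rib','left_toe','left_bracket','left_floor','left_tray']);tips('side',['left_rib','left_toe','left_floor'])
```

```text
7.15 [ 0.56345429 -0.07540932  0.1063734 ] [[-0.9999  0.0103 -0.0061]
 [ 0.0103  0.9999  0.0028]
 [ 0.0062  0.0027 -1.    ]] [-0.24682189  0.65500858 -0.61995519] 0.009447981351628653 49.570802450180054
wrist left_rib [([0.5613, -0.0772, 0.1272], 0.68)]
wrist left_toe [([0.6258, -0.0752, 0.0954], 0.96)]
wrist left_bracket [([0.5797, -0.0738, 0.0858], 0.88)]
wrist left_floor [([0.7479, 0.0291, 0.0009], 0.33)]
wrist left_tray []
side left_rib [([0.5604, -0.0729, 0.1328], 0.64)]
side left_toe [([0.6248, -0.0776, 0.094], 0.86)]
side left_floor [([0.6145, -0.0795, 0.0084], 0.68)]
```

View pics/w5.png

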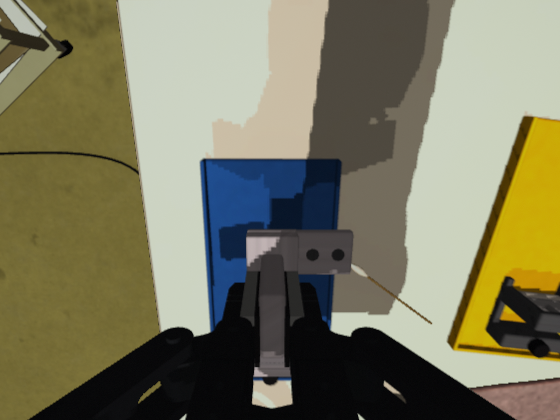

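The bracket is held. The blue tray's near edge is at row 158, with its sides symmetric about u=271 and in line with the bracket. Now lowering.

arm_command(series=[[[-0.002,-0.001,-0.03,0,0.006,0,0.0],[-0.002,-0.001,-0.055,0,0.006,0,0.0],[-0.002,-0.001,-0.07,0,0.006,0,0.0],[-0.002,-0.001,-0.075,0,0.006,0,0.0],[-0.002,-0.001,-0.075,0,0.006,0,0.0]]])

```text
clock: 8.15
position: [0.5631, -0.0774, 0.0331]
tool_rot: [-0.004, 0.005, 1.0, 0.001]
ft_force: [0.1, -0.6, -0.7]
opening: 0.0092
grip_force: 49.6
```

arm_command(series=[[[0,0,-0.002,0,0,0,0.0],[0,0,-0.004,0,0,0,0.0],[0,0,-0.004,0,0,0,0.0]]])

```text
clock: 8.45
position: [0.564, -0.0775, 0.0302]
tool_rot: [-0.003, 0.005, 1.0, 0.001]
ft_force: [0.4, -0.6, -0.5]
opening: 0.0093
grip_force: 49.6
```

arm_command(series=[[[0,0.001,-0.002,0,-0.008,0,0.0],[0,0.001,-0.002,0,-0.008,0,0.0],[0,0.001,-0.002,0,-0.008,0,0.0]]])

```text
clock: 8.75
position: [0.5632, -0.0764, 0.0276]
tool_rot: [0.0, 0.005, 1.0, 0.001]
ft_force: [0.2, -1.1, -1.4]
opening: 0.009
grip_force: 49.6
```

arm_command(series=[[[0,0,-0.002,0,0,0,0.0],[0,0,-0.002,0,0,0,0.0]]])

```text
clock: 8.95
position: [0.5632, -0.0765, 0.0253]
tool_rot: [0.0, 0.005, 1.0, 0.001]
ft_force: [-0.0, 0.8, -1.7]
opening: 0.0094
grip_force: 49.6
```

arm_command(series=[[[0,0,-0.0015,0,0,0,0.0],[0,0,-0.0015,0,0,0,0.0]]])

```text
clock: 9.15
position: [0.5632, -0.0765, 0.0238]
tool_rot: [0.0, 0.005, 1.0, 0.001]
ft_force: [-0.6, -0.1, -0.9]
opening: 0.0091
grip_force: 49.6
```

arm_command(series=[[[0,0,-0.0015,0,0,0,0.0],[0,0,-0.0015,0,0,0,0.0]]])

```text
clock: 9.35
position: [0.5632, -0.0765, 0.0224]
tool_rot: [0.0, 0.005, 1.0, 0.001]
ft_force: [1.4, 0.0, -0.6]
opening: 0.0092
grip_force: 49.6
```

arm_command(series=[[[0,0,-0.0015,0,0,0,0.0],[0,0,-0.0015,0,0,0,0.0]]])

```text
clock: 9.55
position: [0.5636, -0.0765, 0.0214]
tool_rot: [0.0, 0.005, 1.0, 0.001]
ft_force: [-0.2, 0.1, 2.6]
opening: 0.0093
grip_force: 50.0
```

Run:
```python
from h import *
save('side','d6');tips('side',['left_rib','left_toe','left_bracket','left_floor'])
save('scene','s6');tips('scene',['left_rib','left_toe','left_bracket','left_floor'])
```

```text
side left_rib [([0.5611, -0.0763, 0.0436], 0.62)]
side left_toe [([0.6248, -0.0819, 0.0083], 0.81)]
side left_bracket [([0.5807, -0.0804, 0.0054], 0.88)]
side left_floor [([0.6116, -0.0737, 0.0079], 0.79), ([0.7474, 0.0299, 0.0035], 0.57)]
scene left_rib [([0.5614, -0.0758, 0.0432], 0.81)]
scene left_toe [([0.6225, -0.0799, 0.005], 0.88)]
scene left_bracket [([0.581, -0.0748, 0.0083], 0.6), ([0.7177, 0.3386, 0.0003], 0.31)]
scene left_floor [([0.6092, -0.0776, 0.0081], 0.93)]
```

The sole touches the floor at TCP z = 0.0214. Sliding.

arm_command(series=[[[0.003,0,0,0,0,0,0.0],[0.006,0,0,0,0,0,0.0],[0.009,0,0,0,0,0,0.0],[0.012,0,0,0,0,0,0.0],[0.015,0,0,0,0,0,0.0],[0.018,0,0,0,0,0,0.0],[0.018,0,0,0,0,0,0.0]]])

```text
clock: 10.75
position: [0.5808, -0.0767, 0.0214]
tool_rot: [-0.001, 0.005, 1.0, 0.0]
ft_force: [-2.8, -0.6, 5.9]
opening: 0.0092
grip_force: 50.7
```

arm_command(series=[[[0.002,0,0,0,0,0,0.0],[0.004,0,0,0,0,0,0.0],[0.006,0,0,0,0,0,0.0],[0.008,0,0,0,0,0,0.0],[0.01,0,0,0,0,0,0.0],[0.01,0,0,0,0,0,0.0]]])

```text
clock: 11.35
position: [0.5888, -0.0768, 0.0214]
tool_rot: [-0.003, 0.005, 1.0, 0.0]
ft_force: [-6.7, 0.5, 11.6]
opening: 0.0091
grip_force: 51.4
```

arm_command(series=[[[0.002,0,0,0,0,0,0.0],[0.004,0,0,0,0,0,0.0],[0.006,0,0,0,0,0,0.0],[0.006,0,0,0,0,0,0.0]]])

```text
clock: 11.75
position: [0.5939, -0.0768, 0.0213]
tool_rot: [-0.004, 0.005, 1.0, 0.0]
ft_force: [-10.6, 0.2, 12.3]
opening: 0.0094
grip_force: 51.6
```

arm_command(series=[[[0,0,0.001,0,0,0,0.0],[0,0,0.0015,0,0,0,0.0],[0,0,0.0015,0,0,0,0.0]]])

```text
clock: 12.05
position: [0.5951, -0.0768, 0.0214]
tool_rot: [-0.002, 0.005, 1.0, 0.0]
ft_force: [-3.4, -1.3, 0.7]
opening: 0.0094
grip_force: 50.0
```

Run:
```python
from h import *
s=ctrl.read_state();print(s['position'],s['tool_rot'],s['ft_force'],s['ft_torque'])
save('side','d7');tips('side',['left_rib','left_toe','left_bracket'])
save('scene','s7');tips('scene',['left_rib','left_toe','left_bracket'])
a=cv2.imread('pics/d7.png')[230:350,230:400];b=cv2.imread('pics/s7.png')[140:260,250:420]
cv2.imwrite('pics/c7.png',np.vstack([cv2.resize(x,None,fx=2.45,fy=2.45,interpolation=2) for x in(a,b)])[:590])
```

```text
[ 0.59512731 -0.07678157  0.02141769] [-1.93234709e-03  5.26216187e-03  9.99984163e-01  4.99151774e-04] [-3.39858452 -1.28027388  0.71634502] [-0.13757217  0.93930329 -0.07257991]
side left_rib [([0.5951, -0.0745, 0.0463], 0.71)]
side left_toe [([0.6555, -0.0777, 0.0064], 0.84)]
side left_bracket [([0.6113, -0.0796, 0.0051], 0.69)]
scene left_rib [([0.5941, -0.0754, 0.0436], 0.7)]
scene left_toe [([0.6579, -0.0777, 0.0085], 0.6), ([0.6133, -0.0736, 0.0053], 0.4)]
scene left_bracket [([0.6135, -0.0727, 0.0055], 0.53), ([0.7473, 0.03, -0.0015], 0.4)]
```

View pics/c7.png

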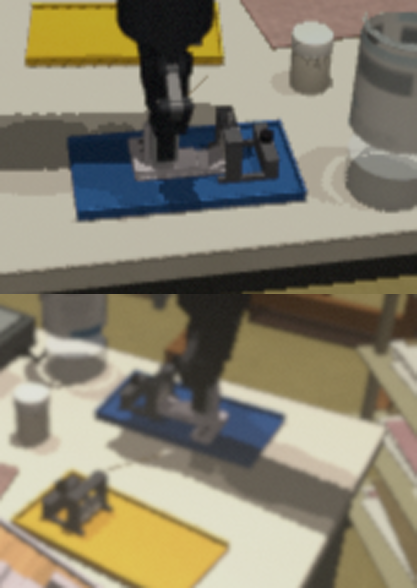

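The bracket lies flat, with its toe entering under the bridge (top crop, about (220,165)). Unloading brought the vertical force down, so I'll keep sliding.

arm_command(series=[[[0.002,0,0,0,0,0,0.0],[0.004,0,0,0,0,0,0.0],[0.006,0,0,0,0,0,0.0],[0.006,0,0,0,0,0,0.0]]])

```text
clock: 12.85
position: [0.6063, -0.0766, 0.0236]
tool_rot: [0.003, 0.005, 1.0, 0.001]
ft_force: [1.5, -1.6, -4.0]
opening: 0.0095
grip_force: 49.1
```

arm_command(series=[[[0.002,0,0,0,0,0,0.0],[0.004,0,0,0,0,0,0.0],[0.006,0,0,0,0,0,0.0],[0.006,0,0,0,0,0,0.0]]])

```text
clock: 13.25
position: [0.6093, -0.0763, 0.0225]
tool_rot: [0.0, 0.005, 1.0, 0.001]
ft_force: [0.5, -0.8, -2.7]
opening: 0.0092
grip_force: 49.2
```

arm_command(series=[[[0.002,0,0,0,0,0,0.0],[0.004,0,0,0,0,0,0.0],[0.004,0,0,0,0,0,0.0]]])

```text
clock: 13.55
position: [0.6135, -0.0764, 0.0224]
tool_rot: [0.0, 0.005, 1.0, 0.001]
ft_force: [0.2, -0.6, -3.6]
opening: 0.0089
grip_force: 49.2
```

arm_command(series=[[[0.001,0,-0.0005,0,0,0,0.0],[0.002,0,-0.001,0,0,0,0.0],[0.002,0,-0.001,0,0,0,0.0]]])

```text
clock: 13.85
position: [0.614, -0.0764, 0.0214]
tool_rot: [-0.001, 0.005, 1.0, 0.001]
ft_force: [-4.6, -1.0, 0.1]
opening: 0.0095
grip_force: 49.7
```

arm_command(series=[[[0.001,0,0,0,0,0,0.0],[0.002,0,0,0,0,0,0.0],[0.002,0,0,0,0,0,0.0]]])

```text
clock: 14.15
position: [0.614, -0.0764, 0.0215]
tool_rot: [-0.003, 0.005, 1.0, 0.001]
ft_force: [-8.9, -1.1, 4.6]
opening: 0.0092
grip_force: 50.6
```

arm_command(series=[[[0.001,0,0,0,0,0,0.0],[0.002,0,0,0,0,0,0.0],[0.002,0,0,0,0,0,0.0]]])

```text
clock: 14.45
position: [0.614, -0.0764, 0.0216]
tool_rot: [-0.006, 0.005, 1.0, 0.001]
ft_force: [-13.9, -0.2, 9.6]
opening: 0.0095
grip_force: 51.3
```

Hard stop at x = 0.614 after the drop over the ridge. I'll relax the pressure and release.

arm_command(series=[[[-0.003,0,0.0005,0,0,0,0.0],[-0.0045,0,0.001,0,0,0,0.0],[-0.0045,0,0.001,0,0,0,0.0]]])

```text
clock: 14.75
position: [0.614, -0.0764, 0.0221]
tool_rot: [-0.001, 0.005, 1.0, 0.001]
ft_force: [-4.2, -0.7, -2.0]
opening: 0.0096
grip_force: 49.3
```

arm_command(series=[[[0,0,0,0,0,0,0.03],[0,0,0,0,0,0,0.03],[0,0,0,0,0,0,0.03],[0,0,0.02,0,0,0,0.03],[0,0,0.05,0,0,0,0.03],[-0.01,0.04,0.09,0,0,0,0.06],[-0.03,0.08,0.12,0,0,0,0.06]]])

```text
clock: 15.45
position: [0.5919, -0.0057, 0.1392]
tool_rot: [0.004, 0.007, 1.0, 0.001]
ft_force: [2.3, 0.6, 0.8]
opening: 0.0579
grip_force: 0.0
```

Run:
```python
from h import *
s=ctrl.read_state();print(s['clock'],s['position'],s['tool_rot'],s['ft_force'],s['opening'])
save('wrist','w8')
print(np.round(ctrl.camera_model('wrist')['pose'],3))
tips('wrist',['left_rib','left_toe','left_bracket','left_floor','left_roller']);
save('scene','s8');tips('scene',['left_rib','left_toe','left_bracket'])
```

```text
15.45 [ 0.59189685 -0.00572204  0.13921345] [3.59196572e-03 7.39684637e-03 9.99966025e-01 5.78107587e-04] [2.27334488 0.60354994 0.78990995] 0.05791401721353445
[[ 0.001  0.942  0.335  0.505]
 [ 1.    -0.004  0.007  0.005]
 [ 0.008  0.335 -0.942  0.285]
 [ 0.     0.     0.     1.   ]]
wrist left_rib [([0.6108, -0.0777, 0.0405], 0.67)]
wrist left_toe []
wrist left_bracket [([0.6316, -0.0785, 0.0064], 0.97)]
wrist left_floor []
left_roller it knows: left_bracket, left_floor, left_rib, left_toe, left_tray, pill_pot, rack, right_bracket, right_floor, right_rib, right_toe, right_tray, tape
scene left_rib [([0.6151, -0.0763, 0.0422], 0.59)]
scene left_toe [([0.6739, -0.0761, 0.0074], 0.57), ([0.6404, 0.2757, 0.0616], 0.46)]
scene left_bracket [([0.6299, -0.0762, 0.0065], 0.71)]
```

View pics/w8.png

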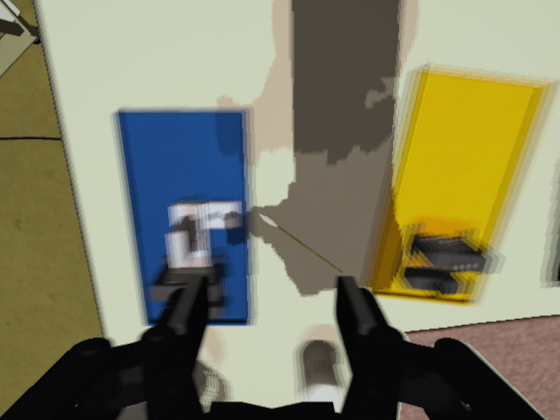

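The left-hand bracket sits in the blue tray with its rib at (190,235), its wing on the right at (225,212), and its toe under the bridge at (190,280). It is released and home. Next I'll fit the yellow tray and go for the right-hand bracket.

Run:
```python
from h import *
im=save('wrist','w9');print(tray(im,(20,32)))
tips('wrist',['right_floor','right_tray'])
```

```text
(((589.6856689453125, 128.2384033203125), (98.69105529785156, 183.79486083984375), 82.28370666503906), 23769.5)
wrist right_floor [([0.5934, 0.1302, 0.0017], 0.8), ([0.5924, 0.125, -0.0001], 0.65)]
wrist right_tray [([0.5913, 0.1249, -0.0014], 0.73)]
```

arm_command(series=[[[-0.01,0.03,0.04,0,0,0,0.06],[-0.02,0.07,0.06,0,0,0,0.06],[-0.03,0.115,0.06,0.002,-0.1,0.017,0.06],[-0.04,0.16,0.06,0.004,-0.2,0.034,0.06],[-0.05,0.205,0.06,0.006,-0.3,0.05,0.06],[-0.055,0.25,0.06,0.008,-0.4,0.067,0.06],[-0.055,0.278,0.03,0.009,-0.435,0.072,0.06],[-0.055,0.278,0.004,0.009,-0.435,0.072,0.06]]])

```text
clock: 16.85
position: [0.5312, 0.281, 0.1405]
tool_rot: [0.217, -0.036, 0.975, 0.01]
ft_force: [-0.1, -0.4, -0.6]
opening: 0.0601
grip_force: 0.0
```

arm_command(series=[[[0,0,0,0,0,0,0.06],[0,0,0,0,0,0,0.06]]])

```text
clock: 17.05
position: [0.5339, 0.2722, 0.1397]
tool_rot: [0.215, -0.03, 0.976, 0.005]
ft_force: [0.5, 0.4, 0.3]
opening: 0.0598
grip_force: 0.0
```

Run:
```python
from h import *
from scipy.spatial.transform import Rotation as R
s=ctrl.read_state();q=s['tool_rot'];M=R.from_quat(np.r_[q[1:],q[0]]).as_matrix();p=s['position']
print(s['clock'],p,M.round(3))
im=save('wrist','w10')
tips('wrist',['right_rib','right_toe','right_bracket'])
r=ctrl.trace('right_bracket','wrist')[0];m=r['pixels'];print(r['score'])
g=cv2.cvtColor(im,cv2.COLOR_RGB2GRAY)
v,u=np.where(m);print(u.min(),u.max(),v.min(),v.max())
for k in range(v.min(),v.max()+1,6): w=np.where(m[k])[0]; print(k,w.min(),w.max(),g[k,w.min():w.max()+1:4])
rib=np.array([.570,.2735,.069])
for dz in (.011,):
  for dx in(-.014,0,.014): print(np.round(proj('wrist',rib+M@[dx,0,-dz]),1))
```

```text
17.05 [0.53388915 0.27215098 0.13965007] [[-0.905 -0.062  0.42 ]
 [-0.057  0.998  0.024]
 [-0.421 -0.003 -0.907]]
wrist right_rib []
wrist right_toe [([0.6366, 0.2811, 0.0614], 0.71)]
wrist right_bracket [([0.599, 0.2763, 0.043], 0.82)]
0.81
219 285 185 284
185 240 284 [177 176 176 172 167 167 166 144  54  53  54 136]
191 219 285 [159 190 190 190 190 190 190 190 190 189 190 190  59  61  61  64 173]
197 219 285 [143 190 105 158 190 190 100 145 190 187 190 190 177  59  60  64 162]
203 220 285 [157 188  81 178 190 190  89 175 190 191 189  45  44  45  41  63 181]
209 220 285 [162 190 190 190 190 190 190 190 190 190 190  45  45  44  42  84 190]
215 254 285 [151 190 114 134 135 130  64 170]
221 254 285 [133 190 138 189 188 181  65 190]
227 255 285 [173 190 158 190 190 160 190 190]
233 256 285 [188 190 185 190 189 122 191 190]
239 256 285 [186 190 183 190 188 123 191 191]
245 255 284 [159 190 144 190 188 160 190 190]
251 255 285 [130 190 155 190 187 162 190 189]
257 256 285 [186 190 190 190 190 190 190 190]
263 256 285 [184 191 190 190 190 190 190 190]
269 256 285 [135 131 131 131 132 132 132 133]
275 257 285 [155 156 156 156 150 151 153 157]
281 257 285 [171 174 174 174 174 174 174 175]
[269.2 254.8]
[269.2 235.1]
[269.1 214.6]
```

The predicted rib top (269,235) matches the picture (rows 215 to 253, centred at u≈269). Descending.

arm_command(series=[[[0.015,0.001,-0.03,0,0,0,0.06],[0.029,0.002,-0.058,0,0,0,0.06],[0.039,0.002,-0.078,0,0,0,0.06],[0.044,0.002,-0.088,0,0,0,0.06],[0.044,0.002,-0.088,0,0,0,0.06],[0.044,0.002,-0.088,0,0,0,0.06]]])

```text
clock: 17.9
position: [0.5782, 0.2757, 0.0532]
tool_rot: [0.217, -0.031, 0.976, 0.007]
ft_force: [0.8, 1.3, 0.2]
opening: 0.06
grip_force: 0.0
```

Run:
```python
from h import *
from scipy.spatial.transform import Rotation as R
s=ctrl.read_state();q=s['tool_rot'];M=R.from_quat(np.r_[q[1:],q[0]]).as_matrix();p=s['position']
print(s['clock'],p,s['ft_force'])
im=save('wrist','w11')
g=cv2.cvtColor(im,cv2.COLOR_RGB2GRAY)
for k in range(190,390,6): print(k,g[k,235:310:3])
for dx in(-.014,0,.014): print(np.round(proj('wrist',p+M@[dx,0,-.030]),1))
```

```text
17.9 [0.57822822 0.27566992 0.05318305] [0.75039212 1.30815331 0.16141036]
190 [8 6 6 6 7 7 6 6 6 6 6 5 5 6 5 6 5 5 5 5 6 5 6 6 6]
196 [6 5 6 5 7 4 6 6 5 6 7 6 6 7 5 6 6 7 6 6 6 6 6 7 6]
202 [6 6 7 8 5 6 6 6 7 8 7 6 5 6 6 6 5 4 5 6 7 6 5 6 6]
208 [53 53 54 55 54 54 56 57 58 57 57 57 59 59 59 60 57 58 57 56 58 58 58 58
 59]
214 [63 63 63 64 63 63 64 64 63 64 63 63 63 64 64 64 64 64 64 64 63 64 64 63
 64]
220 [116 116 116 116 115 116 116 116 116  95  87  87  85  86  86  87  87  87
  86 102 116 116 116 116 116]
226 [119 119 118 117 117 117 117 117 117  81  76  76  76  76  75  76  76  75
  75 108 113 112 113 112 111]
232 [121 120 101 115 116 113 112 118 119  79  80  81  83  80  86  87  83  80
  79  81  88  92  91  91  91]
238 [120 121 103 121 122 118 117 122 124  79  80  81  83  81  85  86  82  81
  80  80  88  87  88  87  87]
244 [127 127 105 123 123 119 117 123 123 105  80  81  83  80  86  86  83  80
 103  80 180 179 178 178 172]
250 [124 124 103 124 124 121 119  95  61  62  60  61  62  61  71  88  83  81
 115 102 155 179 179 179 179]
256 [231 232 185 124 124 122 119  78  61  62  61  6
[... 1751 characters left out ...]
183 183 183 183]
358 [174 174 173 173 228 227 228 228 228 227 227 227 202 203 205 208 212 212
 215 187 173 173 173 173 173]
364 [171 173 172 172 209 216 216 216 216 217 217 217 217 217 217 218 218 217
 218 181 174 176 175 175 175]
370 [187 188 187 187 187 187 187 187 187 185 182 181 182 182 181 182 182 183
 177 174 173 174 174 174 176]
376 [196 195 196 195 195 195 195 195 195 195 195 195 195 195 195 195 196 195
 196 195 195 195 195 195 195]
382 [192 192 192 192 192 192 192 194 193 193 193 193 193 192 193 193 193 193
 194 193 193 194 193 193 193]
388 [192 191 193 192 192 192 191 192 192 191 192 193 193 193 193 192 192 192
 193 193 193 193 193 193 193]
[270.3 361.1]
[270.3 331.2]
[270.2 299.2]
```

arm_command(series=[[[0.0005,-0.002,-0.003,0,0,0,0.06],[0.0005,-0.002,-0.003,0,0,0,0.06],[0.0005,-0.002,-0.003,0,0,0,0.0],[0.0005,-0.002,-0.003,0,0,0,0.0],[0.0005,-0.002,-0.003,0,0,0,0.0],[0.0005,-0.002,-0.003,0,0,0,0.0],[0.0005,-0.002,-0.003,0,0,0,0.0]]], squeeze=50)

```text
clock: 18.65
position: [0.5783, 0.2736, 0.0495]
tool_rot: [0.216, -0.031, 0.976, 0.006]
ft_force: [-1.9, -0.7, 3.0]
opening: 0.0089
grip_force: 48.9
```

arm_command(series=[[[-0.01,0,0.022,0,0,0,0.0],[-0.02,0,0.05,0,0,0,0.0],[-0.03,0,0.085,0,0,0,0.0],[-0.034,-0.03,0.12,0.002,0.05,-0.02,0.0],[-0.034,-0.065,0.12,0.005,0.14,-0.06,0.0],[-0.034,-0.1,0.12,0.009,0.24,-0.105,0.0],[-0.034,-0.13,0.11,0.013,0.34,-0.15,0.0],[-0.034,-0.139,0.09,0.017,0.437,-0.194,0.0]]])

```text
clock: 19.45
position: [0.5464, 0.1292, 0.1408]
tool_rot: [-0.0, 0.071, 0.997, -0.001]
ft_force: [1.0, 0.3, -1.8]
opening: 0.0091
grip_force: 49.2
```

arm_command(series=[[[0,0,-0.03,0,0,0,0.0],[0,0,-0.04,0,0,0,0.0],[0,0,-0.04,0,0,0,0.0]]])

```text
clock: 19.75
position: [0.5414, 0.134, 0.0966]
tool_rot: [-0.004, 0.067, 0.998, -0.001]
ft_force: [-0.2, -0.6, -2.2]
opening: 0.0094
grip_force: 49.1
```

```bash
cat >> h.py <<'E'
def st():
    from scipy.spatial.transform import Rotation as R
    s=ctrl.read_state();q=s['tool_rot'];M=R.from_quat(np.r_[q[1:],q[0]]).as_matrix()
    print(s['clock'],s['position'].round(4),'yaw',np.arctan2(-M[1,0],-M[0,0]).round(4),'tz',M[:,2].round(4),'F',s['ft_force'].round(1),s['opening'],s['grip_force'])
E
python3 - <<'E'
from h import *
st()
save('wrist','w12');tips('wrist',['right_rib','right_toe','right_bracket']);
save('side','d12');tips('side',['right_rib','right_toe','right_floor'])
save('scene','s12');tips('scene',['right_rib','right_toe','right_floor'])
im=cv2.imread('pics/w12.png')[:,:,::-1].copy()
hsv=cv2.cvtColor(im,cv2.COLOR_RGB2HSV);m=cv2.inRange(hsv,(20,140,50),(32,255,255))
for k in range(100,340,12):
    w=np.where(m[k])[0]
    if len(w):print(k,w.min(),w.max(),ray('wrist',w.min(),k,.012)[:2].round(4),ray('wrist',w.max(),k,.012)[:2].round(4))
E
```

```text
19.75 [0.5414 0.134  0.0966] yaw -0.1331 tz [-7.2e-03 -9.0e-04 -1.0e+00] F [-0.2 -0.6 -2.2] 0.009383992871668983 49.14426863193512
wrist right_rib []
wrist right_toe [([0.5998, 0.1266, 0.0825], 0.63)]
wrist right_bracket [([0.5609, 0.1342, 0.0792], 0.73)]
side right_rib [([0.5415, 0.1377, 0.1224], 0.65)]
side right_toe [([0.6051, 0.1285, 0.0844], 0.85)]
side right_floor [([0.5883, 0.1316, 0.0033], 0.82), ([0.6029, 0.1295, 0.0876], 0.41), ([0.6295, -0.0785, 0.0063], 0.36)]
scene right_rib [([0.5441, 0.1353, 0.1202], 0.62)]
scene right_toe [([0.6025, 0.1214, 0.0854], 0.93), ([0.7163, 0.3382, -0.0049], 0.63), ([0.6078, 0.3212, 0.0], 0.31)]
scene right_floor [([0.5954, 0.13, 0.0067], 0.81)]
172 205 350 [0.5015 0.0957] [0.5142 0.1904]
184 205 349 [0.5095 0.0941] [0.5222 0.1892]
196 206 348 [0.5177 0.0932] [0.5304 0.188 ]
208 207 347 [0.5261 0.0922] [0.5388 0.1868]
220 207 347 [0.5346 0.0906] [0.5475 0.1863]
232 298 345 [0.5518 0.1518] [0.5562 0.1843]
244 299 345 [0.5609 0.1515] [0.5652 0.1837]
256 299 344 [0.5702 0.1505] [0.5745 0.1824]
268 298 343 [0.5796 0.1488] [0.5839 0.181 ]
280 211 342 [0.5808 0.0846] [0.5936 0.1796]
292 212 341 [0.5908 0.0834] [0.6035 0.1782]
304 212 340 [0.6009 0.0815] [0.6137 0.1767]
316 213 339 [0.6114 0.0803] [0.6241 0.1752]
328 214 546 [0.6221 0.079 ] [0.6561 0.3326]
```

arm_command(series=[[[0.001,0.003,-0.025,0,-0.007,-0.005,0.0],[0.001,0.003,-0.045,0,-0.007,-0.005,0.0],[0.001,0.003,-0.06,0,-0.007,-0.005,0.0],[0.001,0.003,-0.067,0,-0.007,-0.005,0.0],[0.001,0.003,-0.067,0,-0.007,-0.005,0.0]]])

```text
clock: 20.85
position: [0.5444, 0.1369, 0.031]
tool_rot: [0.002, 0.069, 0.998, -0.0]
ft_force: [0.2, -0.8, -2.3]
opening: 0.0092
grip_force: 49.2
```

arm_command(series=[[[0,0,-0.002,0,0,0,0.0],[0,0,-0.003,0,0,0,0.0],[0,0,-0.003,0,0,0,0.0]]])

```text
clock: 21.15
position: [0.5459, 0.1375, 0.0299]
tool_rot: [0.004, 0.069, 0.998, 0.001]
ft_force: [-0.1, 0.5, -0.3]
opening: 0.0093
grip_force: 49.2
```

arm_command(series=[[[0,0,-0.002,0,0,0,0.0],[0,0,-0.002,0,0,0,0.0]]])

```text
clock: 21.35
position: [0.5453, 0.1373, 0.0273]
tool_rot: [0.003, 0.069, 0.998, 0.0]
ft_force: [0.8, -0.4, -1.6]
opening: 0.0094
grip_force: 49.2
```

```bash
python3 -c "
from h import *
st()"
```

```text
21.35 [0.5453 0.1373 0.0273] yaw -0.139 tz [ 6.2e-03  3.0e-04 -1.0e+00] F [ 0.8 -0.4 -1.6] 0.009352721724112063 49.236016273498535
```

arm_command(series=[[[0,0,-0.002,0,0.005,0,0.0],[0,0,-0.002,0,0.005,0,0.0]]])

```text
clock: 21.55
position: [0.5452, 0.1372, 0.025]
tool_rot: [0.0, 0.069, 0.998, 0.0]
ft_force: [-0.3, -0.2, -1.5]
opening: 0.0096
grip_force: 49.2
```

arm_command(series=[[[0,0,-0.0015,0,0,0,0.0],[0,0,-0.0015,0,0,0,0.0]]])

```text
clock: 21.75
position: [0.5451, 0.1372, 0.0234]
tool_rot: [0.0, 0.069, 0.998, 0.0]
ft_force: [0.3, -0.1, -1.7]
opening: 0.0093
grip_force: 49.2
```

arm_command(series=[[[0,0,-0.0015,0,0,0,0.0],[0,0,-0.0015,0,0,0,0.0]]])

```text
clock: 21.95
position: [0.5451, 0.1372, 0.0219]
tool_rot: [0.0, 0.069, 0.998, 0.0]
ft_force: [0.8, -0.4, -0.6]
opening: 0.0092
grip_force: 49.2
```

arm_command(series=[[[0,0,-0.001,0,0,0,0.0],[0,0,-0.001,0,0,0,0.0]]])

```text
clock: 22.15
position: [0.5454, 0.1373, 0.0214]
tool_rot: [0.001, 0.069, 0.998, 0.0]
ft_force: [-0.2, -0.8, 0.2]
opening: 0.0092
grip_force: 49.5
```

arm_command(series=[[[0,0,-0.001,0,0,0,0.0],[0,0,-0.001,0,0,0,0.0]]])

```text
clock: 22.35
position: [0.5454, 0.1374, 0.0213]
tool_rot: [0.0, 0.069, 0.998, -0.0]
ft_force: [-2.1, -0.6, 6.7]
opening: 0.0093
grip_force: 50.5
```

arm_command(series=[[[0,0,-0.001,0,0,0,0.0],[0,0,-0.001,0,0,0,0.0]]])

```text
clock: 22.55
position: [0.5455, 0.1374, 0.0212]
tool_rot: [0.0, 0.07, 0.998, -0.0]
ft_force: [-4.5, -2.0, 11.3]
opening: 0.0094
grip_force: 51.4
```

arm_command(series=[[[0.0,0,0.0015,0,0,0,0.0],[0.004,-0.0006,0.0018,0,0,0,0.0],[0.007,-0.001,0.0018,0,0,0,0.0],[0.01,-0.0014,0.0018,0,0,0,0.0],[0.012,-0.0017,0.0018,0,0,0,0.0],[0.012,-0.0017,0.0018,0,0,0,0.0]]])

```text
clock: 23.15
position: [0.5571, 0.136, 0.0213]
tool_rot: [-0.0, 0.069, 0.998, 0.0]
ft_force: [-3.2, 0.2, 6.0]
opening: 0.0095
grip_force: 50.4
```

arm_command(series=[[[0.002,-0.0003,0,0,0,0,0.0],[0.004,-0.0006,0,0,0,0,0.0],[0.006,-0.0008,0,0,0,0,0.0],[0.008,-0.0011,0,0,0,0,0.0],[0.01,-0.0014,0,0,0,0,0.0],[0.01,-0.0014,0,0,0,0,0.0]]])

```text
clock: 23.75
position: [0.567, 0.1347, 0.0213]
tool_rot: [-0.0, 0.069, 0.998, 0.0]
ft_force: [-2.8, -0.4, 6.0]
opening: 0.0096
grip_force: 50.4
```

arm_command(series=[[[0.002,-0.0003,0,0,0,0,0.0],[0.004,-0.0006,0,0,0,0,0.0],[0.006,-0.0008,0,0,0,0,0.0],[0.006,-0.0008,0,0,0,0,0.0]]])

```text
clock: 24.15
position: [0.5705, 0.1342, 0.0212]
tool_rot: [-0.003, 0.069, 0.998, -0.0]
ft_force: [-6.6, 0.5, 10.6]
opening: 0.0093
grip_force: 51.0
```

```bash
python3 -c "
from h import *
st()"
```

```text
24.15 [0.5705 0.1342 0.0212] yaw -0.1386 tz [-5.3e-03 -2.0e-04 -1.0e+00] F [-6.6  0.5 10.6] 0.00931318970300235 51.02093696594238
```

arm_command(series=[[[0,0,0.001,0,0,0,0.0],[0.002,-0.0003,0.0015,0,0,0,0.0],[0.004,-0.0006,0.0015,0,0,0,0.0],[0.004,-0.0006,0.0015,0,0,0,0.0]]])

```text
clock: 24.55
position: [0.5774, 0.133, 0.0216]
tool_rot: [0.0, 0.069, 0.998, 0.0]
ft_force: [-1.2, 0.8, -4.3]
opening: 0.0092
grip_force: 48.8
```

arm_command(series=[[[0.0015,-0.0002,0,0,0,0,0.0],[0.003,-0.0004,0,0,0,0,0.0],[0.004,-0.0006,0,0,0,0,0.0],[0.004,-0.0006,0,0,0,0,0.0]]])

```text
clock: 24.95
position: [0.583, 0.132, 0.0229]
tool_rot: [0.002, 0.07, 0.998, 0.001]
ft_force: [2.1, 0.4, -3.6]
opening: 0.0093
grip_force: 48.8
```

arm_command(series=[[[0.0015,-0.0002,0,0,0,0,0.0],[0.003,-0.0004,0,0,0,0,0.0],[0.004,-0.0006,0,0,0,0,0.0],[0.004,-0.0006,0,0,0,0,0.0]]])

```text
clock: 25.35
position: [0.5862, 0.1316, 0.0228]
tool_rot: [0.001, 0.07, 0.998, 0.0]
ft_force: [2.1, 1.6, -3.8]
opening: 0.0094
grip_force: 48.8
```

arm_command(series=[[[0.001,-0.0001,-0.001,0,0,0,0.0],[0.002,-0.0003,-0.0012,0,0,0,0.0],[0.002,-0.0003,-0.0012,0,0,0,0.0]]])

```text
clock: 25.65
position: [0.5871, 0.1314, 0.0214]
tool_rot: [0.0, 0.069, 0.998, 0.0]
ft_force: [1.3, 0.9, -1.1]
opening: 0.0096
grip_force: 49.2
```

arm_command(series=[[[0.001,-0.0001,0,0,0,0,0.0],[0.002,-0.0003,0,0,0,0,0.0],[0.003,-0.0004,0,0,0,0,0.0],[0.003,-0.0004,0,0,0,0,0.0]]])

```text
clock: 26.05
position: [0.5896, 0.1311, 0.0213]
tool_rot: [-0.0, 0.069, 0.998, 0.0]
ft_force: [-3.3, 1.3, 2.0]
opening: 0.0093
grip_force: 49.8
```

arm_command(series=[[[0.001,-0.0001,0,0,0,0,0.0],[0.002,-0.0003,0,0,0,0,0.0],[0.003,-0.0004,0,0,0,0,0.0],[0.003,-0.0004,0,0,0,0,0.0]]])

```text
clock: 26.45
position: [0.5923, 0.1307, 0.0213]
tool_rot: [-0.001, 0.069, 0.998, -0.0]
ft_force: [-5.2, 0.4, 4.1]
opening: 0.0094
grip_force: 50.1
```

arm_command(series=[[[0.001,-0.0001,0,0,0,0,0.0],[0.002,-0.0003,0,0,0,0,0.0],[0.002,-0.0003,0,0,0,0,0.0]]])

```text
clock: 26.75
position: [0.5923, 0.1306, 0.0213]
tool_rot: [-0.003, 0.069, 0.998, -0.0]
ft_force: [-9.0, 0.0, 7.8]
opening: 0.0092
grip_force: 50.8
```

arm_command(series=[[[0.001,-0.0001,0,0,0,0,0.0],[0.002,-0.0003,0,0,0,0,0.0],[0.002,-0.0003,0,0,0,0,0.0]]])

```text
clock: 27.05
position: [0.5923, 0.1307, 0.0213]
tool_rot: [-0.005, 0.069, 0.998, -0.001]
ft_force: [-13.7, 0.8, 13.3]
opening: 0.0094
grip_force: 51.4
```

arm_command(series=[[[0.001,-0.0001,0,0,0,0,0.0],[0.002,-0.0003,0,0,0,0,0.0],[0.002,-0.0003,0,0,0,0,0.0]]])

```text
clock: 27.35
position: [0.5923, 0.1307, 0.0213]
tool_rot: [-0.006, 0.069, 0.998, -0.001]
ft_force: [-17.8, 0.6, 16.4]
opening: 0.0093
grip_force: 52.0
```

Hard stop at x = 0.592. Same relax and release.

arm_command(series=[[[-0.003,0.0004,0.0005,0,0,0,0.0],[-0.0055,0.0008,0.001,0,0,0,0.0],[-0.006,0.0008,0.0015,0,0,0,0.0],[-0.006,0.0008,0.0015,0,0,0,0.0]]])

```text
clock: 27.75
position: [0.5922, 0.1305, 0.0217]
tool_rot: [-0.001, 0.069, 0.998, 0.0]
ft_force: [-3.1, 1.9, -3.3]
opening: 0.0095
grip_force: 48.8
```

arm_command(series=[[[0,0,0,0,0,0,0.03],[0,0,0,0,0,0,0.03],[0,0,0,0,0,0,0.03],[0,0,0.02,0,0,0,0.03],[0,0,0.05,0,0,0,0.03],[-0.02,0,0.09,0,0,0,0.03],[-0.05,0,0.13,0,0,0,0.03],[-0.09,-0.02,0.16,0,0,0,0.03]]])

```text
clock: 28.55
position: [0.5089, 0.1151, 0.185]
tool_rot: [0.005, 0.068, 0.998, 0.002]
ft_force: [0.7, -0.3, 1.0]
opening: 0.0299
grip_force: 0.0
```

arm_command(series=[[[-0.03,-0.04,0.04,0,0,0.05,0.03],[-0.03,-0.04,0.06,0,0,0.1,0.03],[-0.03,-0.04,0.06,0,0,0.13,0.03],[-0.03,-0.04,0.06,0,0,0.13,0.03]]])

```text
clock: 28.95
position: [0.4775, 0.0715, 0.2422]
tool_rot: [0.003, 0.005, 1.0, 0.0]
ft_force: [0.6, -0.3, 0.1]
opening: 0.0297
grip_force: 0.0
```

Run:
```python
from h import *
st()
for c in('wrist','scene','side'):
    save(c,'f_'+c);tips(c,['right_rib','right_toe','right_bracket','right_floor','left_rib','left_toe','left_bracket','pill_pot','tape'])
```

```text
28.95 [0.4775 0.0715 0.2422] yaw -0.0103 tz [ 5.6e-03  7.0e-04 -1.0e+00] F [ 0.6 -0.3  0.1] 0.029685353997423468 0.0
wrist right_rib [([0.5914, 0.1305, 0.0448], 0.55)]
wrist right_toe []
wrist right_bracket [([0.6071, 0.1268, 0.0075], 0.87)]
wrist right_floor [([0.5935, 0.1314, 0.0007], 0.81)]
wrist left_rib [([0.6131, -0.0797, 0.0419], 0.57)]
wrist left_toe []
wrist left_bracket [([0.6311, -0.0766, 0.0049], 0.73), ([0.7485, 0.0253, 0.0053], 0.55)]
wrist pill_pot [([0.7457, 0.0278, 0.0008], 0.67), ([0.5935, 0.1253, 0.0002], 0.27)]
wrist tape [([0.7195, 0.345, -0.0008], 0.55)]
scene right_rib [([0.5874, 0.1322, 0.0389], 0.61)]
scene right_toe [([0.6533, 0.1219, 0.0045], 0.94)]
scene right_bracket [([0.607, 0.1287, 0.0057], 0.98)]
scene right_floor [([0.5907, 0.1295, 0.008], 0.69)]
scene left_rib [([0.61, -0.0781, 0.0429], 0.59)]
scene left_toe [([0.6756, -0.0759, 0.0055], 0.52)]
scene left_bracket [([0.6327, -0.0682, 0.0066], 0.6)]
scene pill_pot [([0.7481, 0.0297, 0.0004], 0.55)]
scene tape [([0.7179, 0.338, -0.0033], 0.95), ([0.6309, -0.0692, 0.0056], 0.75)]
side right_rib [([0.5887, 0.1331, 0.0412], 0.94)]
side right_toe [([0.6512, 0.1232, 0.0053], 0.67)]
side right_bracket [([0.6087, 0.1258, 0.0085], 0.77)]
side right_floor [([0.5904, 0.1317, 0.0051], 0.97)]
side left_rib [([0.6137, -0.0742, 0.0451], 0.81)]
side left_toe [([0.6737, -0.0789, 0.0049], 0.62)]
side left_bracket [([0.6288, -0.0764, 0.0033], 0.96)]
side pill_pot [([0.7498, 0.0294, 0.0003], 0.63)]
side tape [([0.7172, 0.3398, -0.0003], 0.69)]
```

Both brackets are home and flat, and the pill pot and tape haven't moved. Handing in.

```bash
python3 -c "
from bench import ctrl
print(ctrl.finish_job())"
```

```text
the job is handed in; nothing more can be done
None
```

I put the left-hand bracket in the blue tray and the right-hand one in the yellow tray, each slid under its roller until it met the stop and then let go, and handed the job in at about 29 s; roller lift can't be read directly, so "clicked home" rests on the drop in force past the ridge and the firm stop after it (about 14 N and 18 N).

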